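Shut the row of flip lids with one run of a fingertip

ROBOT

A 7-joint arm with a two-finger parallel gripper is mounted at the origin on a cart in front of the work surface, level with it; the furniture and walls round the work are solid. World frame = base frame: x ahead of the robot, y to its left, z up, the work surface at z = 0. Lengths are in m, angles in rad, forces in N, time in s.
With the tool pointing down it reaches from about 0.4 to 0.875 m from the base axis. Payload 19.3 kg.
Tool frame: the origin (TCP) lies on the centre line of the jaws, within the pads' length; the fingertips stand 14 mm ahead of it and the grasp point (between the pads) lies 5 mm behind it (env.finger_overhang is the z of the fingertips in the tool frame, in m); z points along the fingers, y is the line along which they close (so a half turn about z gives the same grasp; the last joint's range is limited). The gripper opens to 85 mm and grips with 20 to 120 N. Pads are 22 mm wide; open, the fingers measure 114 mm over their backs; the gripper's body (76 mm by 85 mm) begins 54 mm behind the grasp point. The pads swing forward as they close: fully open they stand 13 mm farther back than shut.
Start: joints at [-1.272, 0.521, -0.036, 1.599, 0.021, 1.021, -0.113], TCP at [0.225, 0.583, 0.245] pointing down, gripper open.
Joint ranges: [-2.91, 2.91], [-0.3, 2.13], [-1.5, 1.42], [0.17, 2.43], [-1.26, 4.41], [0.16, 1.93], [-2.52, 2.52]. Speed limits (rad/s): [1.89, 1.89, 2.39, 2.39, 3.01, 3.01, 3.01].

INTERFACE

Orientations are given as a rotation vector (axis times angle).
In Python, from plant import state, imaging, order, spot_in, env gives the robot as it stands. The module is installed in compiled form; this text tells all that it offers.
- The arm moves only by the shell command python3 -m handwheel 'ROWS' [FORCE]. ROWS is JSON, a list of rows, each an object of numbers: "dx", "dy", "dz": the shift along the tool's x, y, z in mm; "roll": the turn about the tool's z in degrees; "jaw": the finger opening in mm, from 0 to 85.4. A call has 1 to 10 rows; each row shifts and turns the commanded pose from where the row before left it, along the tool's axes as they then stand; what a row does not reach is not made up. A row lasts 1/12 s, in which the tool goes at most 41.7 mm and 7.16 degrees, less where a joint would pass 70% of its speed; a pose out of reach is approached as far as the arm can. A call with a gripper value outside its range is refused whole. The fingers move at their own pace and stop on an object; FORCE is the grip in N (left out, the last holds). Time passes only in rows, so rows that do not move let the fingers close. It gives the time, the measured TCP pose, the force, the opening and the grip force at its end, in the units of the state.
- state(): the state, without advancing time (a new reading comes with each control period).
- imaging.snapshot(name): name is "side" or "top" or "wrist"; returns a dict with "pixels" (420x560x3 uint8, red, green, blue), "camera_matrix" (3x3 intrinsics, pixels), "camera_from_world" (4x4, takes a point from world to camera coordinates); the wrist camera has in their place "mount" (4x4, takes a point from camera to tool coordinates, whose origin is the TCP and whose axes are the flange's). Camera axes: x right, y down, z forward; pixel columns grow to the right and rows downward; lengths in m; the calibration is good to about 2 mm. A picture is of the moment at which its call begins: read the wrist's pose just before it. There is no depth.
- order.finish_job(): hands the job in; it is judged then, once.
Trained networks look in the newest picture that a camera, given by its name, has taken for a name from the list of things; names that differ only in an ending like _2 or _b are one class to them, and where a whole thing is asked for, a point or a joint stands for the part that bears it (a point fixed in the world has none). Each returns a list of dicts, best first, with "confidence" (0 to 1); they miss things now and then, are a little off and sometimes report something else, mostly with a low value. They report only what shows in the picture. A call takes as long as a camera call.
- spot_in(query, camera): "point" ([x, y, z] in m, in world coordinates, good to about 4 mm: the middle of the surface that is visible of it).
The state is a dict: "time": time; "q": joint angles; "joint_velocities": joint speeds; "tau": joint torques, N m; "eef_pos": TCP position; "tcp_rot": TCP orientation; "contact_force": force on the tool from outside, world axes, zero at the start; "moment": the same for the moment, N m; "grip_width": finger opening in m; "grip_force": force on a finger pad.
Only numpy, scipy, OpenCV 4.12 (cv2) and the standard library are available. Lean on these libraries where they do the work, as an engineer would, in place of code of your own. Each camera call takes 0.05 s, during which the arm holds its last target. There are 200 camera calls.

TASK

The four flip-lid sample vials in the rack were left open. Run your fingertips lightly along the row, coming from the side on which the lids are hinged, so that the lids fold over and lie shut and flat, one after another from the first to the last. Only push the lids over: do not press hard, do not lift or shift the rack, and leave the other things on the worktop where they stand.

Things in the scene. Friction and masses are not known exactly. Their poses are not given: they have to be found in the camera images.
- rack: grey rack, 200 (x) x 50 (y) mm, about 1 kg, loose, with a row of four clear vials (25 mm across) fixed in it. Origin: centre of its underside; x along the row: vial centres at x = -66, -22, 22, 66 mm (lids 1 to 4), y = 0. White flip lids, hinged on the -x side of each vial, axis across the row. Upper face of a shut lid: 70 mm above the worktop; an open lid reaches up to 96 mm.
- lid_1 (a joint): angle of lid 1 (counted from the end of the row that the hinges face, the rack's -x end): 0 = shut flat, grows as it opens, 1.57 = upright, stop at 1.75 (leaning back to -x). It shuts toward the rack's +x and down. The hinge is a little stiff, without spring: the lid stays where it is left and yields to less than 2 N.
- lid_1_hinge (a point): point on the hinge axis of lid 1, 66 mm above the worktop, 14 mm to the rack's -x side of the vial's centre
- lid_1_tab (a point): upper end of the tab of lid 1, 30 mm from the hinge; moves with the lid; when shut 70 mm above the worktop, 16 mm to the rack's +x side of the vial's centre
- lid_2 (a joint): angle of lid 2 (counted from the end of the row that the hinges face, the rack's -x end): 0 = shut flat, grows as it opens, 1.57 = upright, stop at 1.75 (leaning back to -x). It shuts toward the rack's +x and down. The hinge is a little stiff, without spring: the lid stays where it is left and yields to less than 2 N.
- lid_2_hinge (a point): point on the hinge axis of lid 2, 66 mm above the worktop, 14 mm to the rack's -x side of the vial's centre
- lid_2_tab (a point): upper end of the tab of lid 2, 30 mm from the hinge; moves with the lid; when shut 70 mm above the worktop, 16 mm to the rack's +x side of the vial's centre
- lid_3 (a joint): angle of lid 3 (counted from the end of the row that the hinges face, the rack's -x end): 0 = shut flat, grows as it opens, 1.57 = upright, stop at 1.75 (leaning back to -x). It shuts toward the rack's +x and down. The hinge is a little stiff, without spring: the lid stays where it is left and yields to less than 2 N.
- lid_3_hinge (a point): point on the hinge axis of lid 3, 66 mm above the worktop, 14 mm to the rack's -x side of the vial's centre
- lid_3_tab (a point): upper end of the tab of lid 3, 30 mm from the hinge; moves with the lid; when shut 70 mm above the worktop, 16 mm to the rack's +x side of the vial's centre
- lid_4 (a joint): angle of lid 4 (counted from the end of the row that the hinges face, the rack's -x end): 0 = shut flat, grows as it opens, 1.57 = upright, stop at 1.75 (leaning back to -x). It shuts toward the rack's +x and down. The hinge is a little stiff, without spring: the lid stays where it is left and yields to less than 2 N.
- lid_4_hinge (a point): point on the hinge axis of lid 4, 66 mm above the worktop, 14 mm to the rack's -x side of the vial's centre
- lid_4_tab (a point): upper end of the tab of lid 4, 30 mm from the hinge; moves with the lid; when shut 70 mm above the worktop, 16 mm to the rack's +x side of the vial's centre
- vial_a: closed white sample vial with a screw cap, 28 mm across, 55 mm tall, standing beside the rack; a bystander, loose. Origin: centre of its underside.
- vial_b: closed white sample vial with a screw cap, 28 mm across, 55 mm tall, standing beside the rack on the other side from vial_a; a bystander, loose. Origin: centre of its underside.
- crucible: white porcelain crucible, 44 mm across, 32 mm tall, standing beside the rack; a bystander, loose. Origin: centre of its underside.
- beaker_50: small clear beaker, 49 mm across, 60 mm tall, on the left of the worktop; a bystander, loose. Origin: centre of its underside.
- timer: flat white timer, 68 x 68 x 19 mm, on the left of the worktop; a bystander, loose. Origin: centre of its underside.
- tape_roll: roll of tape lying flat, 96 mm across, 25 mm tall, on the right of the worktop; a bystander, loose. Origin: centre of its underside.

How it is judged:
By the outcome, as a careful person would: the job done as asked, in the order asked, and still so for the second after the job is handed in, with the robot touching nothing.
It also fails if it takes over 38 s, if anything falls off the work surface, if the arm or the gripper's body presses on something with over 40 N, if the wrist force passes 120 N, or if a joint passes its speed limit or range.

## Working session

There is one attempt and no reset: what is moved stays moved. The work goes in short steps, Python scripts to look and compute and a shell command to move; the robot and the scene stay as the last step left them, time stands still between calls to the robot, and variables do not carry over. Pictures are saved under pics/ and viewed, at most 10 in all, crops included, and the job is handed in when it is done.

```bash
mkdir -p pics
python3 - <<'E'
from plant import state, imaging, spot_in, env
import cv2
s=state();print({k:s[k] for k in('time','q','eef_pos','tcp_rot','contact_force','grip_width')},env.finger_overhang)
for c in('top','side'):
    d=imaging.snapshot(c);cv2.imwrite(f'pics/{c}0.png',d['pixels'][:,:,::-1])
    print(c,d['camera_matrix'].tolist(),d['camera_from_world'].round(4).tolist())
    for n in('rack','lid_1','lid_1_hinge','lid_1_tab','vial_a','crucible'):
        print(n,[( [round(float(v),3) for v in r['point']],round(r['confidence'],2)) for r in spot_in(n,c)])
E
```

```text
{'time': 0.0, 'q': array([-1.27218251,  0.52201379, -0.03632313,  1.59998623,  0.02119933,
        1.02110267, -0.11280349]), 'eef_pos': array([0.22524014, 0.58266588, 0.24473371]), 'tcp_rot': array([-5.76058076e-01, -3.08819849e+00,  1.75616163e-03]), 'contact_force': array([-0.4709533 , -0.52279772, -0.51962475]), 'grip_width': 0.08561589223496098} 0.014
top [[489.6783543696213, 0.0, 285.9449272043938], [0.0, 489.6783543696213, 214.5580213580697], [0.0, 0.0, 1.0]] [[0.0288, -0.9994, -0.0202, -0.0661], [-0.9883, -0.0255, -0.1506, 0.5478], [0.15, 0.0243, -0.9884, 1.2299], [0.0, 0.0, 0.0, 1.0]]
rack [([0.568, -0.198, 0.084], 0.41)]
lid_1 [([0.565, -0.199, 0.092], 0.56)]
lid_1_hinge []
lid_1_tab []
vial_a [([0.47, -0.152, 0.057], 0.41)]
crucible [([0.652, -0.188, 0.018], 0.6)]
side [[444.8135412949894, 0.0, 282.09091462537765], [0.0, 444.8135412949894, 206.34685878440717], [0.0, 0.0, 1.0]] [[-1.0, -0.0017, -0.0095, 0.5526], [0.007, 0.5545, -0.8321, 0.0742], [0.0066, -0.8322, -0.5545, 1.0892], [0.0, 0.0, 0.0, 1.0]]
rack [([0.559, -0.106, 0.041], 0.81)]
lid_1 [([0.55, -0.109, 0.081], 0.64), ([0.538, -0.063, 0.079], 0.59), ([0.558, -0.154, 0.085], 0.57)]
lid_1_hinge [([0.561, -0.15, 0.085], 0.65)]
lid_1_tab [([0.538, -0.06, 0.084], 0.57)]
vial_a [([0.476, -0.142, 0.033], 0.66), ([0.631, -0.094, 0.033], 0.63)]
crucible [([0.645, -0.195, 0.031], 0.44), ([0.566, -0.195, 0.085], 0.17)]
```

View pics/top0.png

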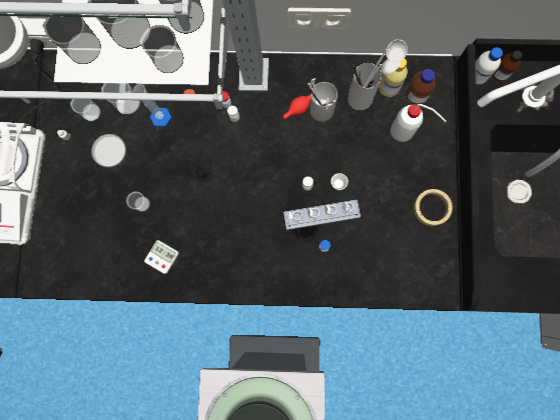

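View pics/side0.png

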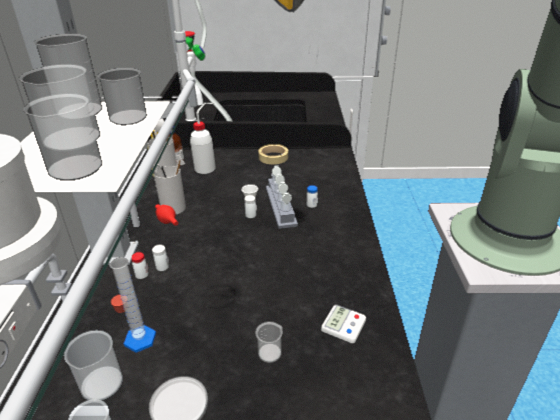

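The top view shows the rack from (285,218) to (360,209), with vial_a/b at (308,183) and (325,245), the crucible at (340,181) and the tape at (433,207). The side view shows the row at (268-297, 170-225). I need an enlargement to see which side the hinges are on.

Run:
```python
import cv2,numpy as np
a=cv2.imread('pics/top0.png')[165:260,270:380];b=cv2.imread('pics/side0.png')[155:235,230:330]
f=lambda i:cv2.resize(i,(400,int(400*i.shape[0]/i.shape[1])),interpolation=cv2.INTER_CUBIC)
a,b=f(a),f(b);h=min(len(a),len(b));cv2.imwrite('pics/crop.png',np.hstack([a[:h],b[:h]]))
```

```text
(no output)
```

View pics/crop.png

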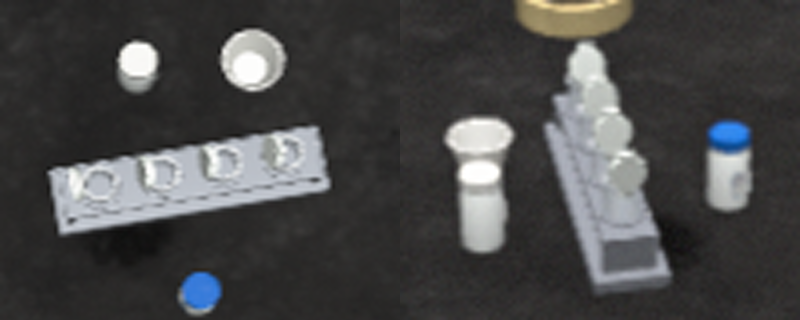

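Leaf-white lids stand on the left (+y) side of every ring in the top view (crop rings at about (98,185), (162,173), (224,162), (290,153)). So rack -x points to world +y and lid 1 is the leftmost. Next I measure the rack's pose from the rings and corners.

```bash
cat > h.py <<'E'
import numpy as np
def ray(d,uv,z,T=None):
    K=np.array(d['camera_matrix'])
    T=np.array(d['camera_from_world']) if T is None else np.linalg.inv(T)  # T: world_from_camera
    R,t=T[:3,:3],T[:3,3];C=-R.T@t
    v=R.T@np.linalg.inv(K)@np.array([*uv,1.])
    return C+v*(z-C[2])/v[2]
E
python3 - <<'E'
from plant import imaging
from h import *
d=imaging.snapshot('top')
c=lambda p:(270+p[0]/3.636,165+p[1]/3.636)
P=np.array([ray(d,c(p),.066) for p in((98,185),(162,173),(224,162),(290,153))]);print(P.round(4),P.mean(0),np.degrees(np.arctan2(*(P[3]-P[0])[[1,0]])),np.linalg.norm(P[3]-P[0]))
for z in(0,.02,.04):
    Q=np.array([ray(d,c(p),z) for p in((50,172),(60,235),(318,127),(328,188))]);print(z,Q.mean(0).round(4),np.linalg.norm(Q[0]-Q[2]),np.linalg.norm(Q[1]-Q[3]),np.linalg.norm(Q[0]-Q[1]),np.degrees(np.arctan2(*(Q[3]-Q[1])[[1,0]])))
E
```

```text
[[ 0.5429 -0.0798  0.066 ]
 [ 0.5525 -0.1243  0.066 ]
 [ 0.5614 -0.1674  0.066 ]
 [ 0.569  -0.2133  0.066 ]] [ 0.55644939 -0.14618971  0.066     ] -78.95317515590851 0.13610767817835004
0 [ 0.5579 -0.1465  0.    ] 0.2005687279340402 0.1997506779275785 0.047373605022654974 -78.47189039296357
0.02 [ 0.5548 -0.1455  0.02  ] 0.1974754525147888 0.19667001890173383 0.04664298460417131 -78.47189039296356
0.04 [ 0.5518 -0.1445  0.04  ] 0.19438217709553743 0.1935893598758892 0.04591236418568765 -78.47189039296354
```

```bash
R='x'; python3 -m handwheel '[{"dx":-25,"dy":-23,"jaw":0},{"dx":-25,"dy":-23},{"dx":-25,"dy":-23},{"dx":-25,"dy":-23},{"dx":-25,"dy":-23},{"dx":-25,"dy":-23},{"dx":-25,"dy":-23},{"dx":-25,"dy":-23},{"dx":-25,"dy":-23},{"dx":-25,"dy":-23}]' 40
```

```text
schema error: expected keys dx, dy, dz, roll, jaw
```

```bash
python3 -m handwheel '[{"dx":-25,"dy":-23,"dz":0,"roll":0,"jaw":0},{"dx":-25,"dy":-23,"dz":0,"roll":0,"jaw":0},{"dx":-25,"dy":-23,"dz":0,"roll":0,"jaw":0},{"dx":-25,"dy":-23,"dz":0,"roll":0,"jaw":0},{"dx":-25,"dy":-23,"dz":0,"roll":0,"jaw":0},{"dx":-25,"dy":-23,"dz":0,"roll":0,"jaw":0},{"dx":-25,"dy":-23,"dz":0,"roll":0,"jaw":0},{"dx":-25,"dy":-23,"dz":0,"roll":0,"jaw":0},{"dx":-25,"dy":-23,"dz":0,"roll":0,"jaw":0},{"dx":-25,"dy":-23,"dz":0,"roll":0,"jaw":0}]' 40
```

```text
time: 1.58
eef_pos: [0.3761, 0.2768, 0.2455]
tcp_rot: [0.576, 3.088, 0.001]
contact_force: [0.9, 0.1, 0.1]
grip_width: 0.0003
grip_force: 0.0
```

```bash
python3 -m handwheel '[{"dx":-25,"dy":-22,"dz":0,"roll":0,"jaw":0},{"dx":-25,"dy":-22,"dz":0,"roll":0,"jaw":0},{"dx":-25,"dy":-22,"dz":0,"roll":0,"jaw":0},{"dx":-25,"dy":-22,"dz":0,"roll":0,"jaw":0},{"dx":-25,"dy":-22,"dz":0,"roll":0,"jaw":0},{"dx":-25,"dy":-22,"dz":0,"roll":0,"jaw":0},{"dx":-25,"dy":-22,"dz":0,"roll":0,"jaw":0},{"dx":-25,"dy":-22,"dz":0,"roll":0,"jaw":0},{"dx":-25,"dy":-22,"dz":0,"roll":0,"jaw":0},{"dx":-25,"dy":-22,"dz":0,"roll":0,"jaw":0}]'
python3 -m handwheel '[{"dx":0,"dy":0,"dz":0,"roll":6.4,"jaw":0},{"dx":0,"dy":0,"dz":0,"roll":6.4,"jaw":0},{"dx":0,"dy":0,"dz":0,"roll":6.4,"jaw":0},{"dx":0,"dy":0,"dz":0,"roll":6.4,"jaw":0},{"dx":0,"dy":0,"dz":0,"roll":6.4,"jaw":0},{"dx":0,"dy":0,"dz":0,"roll":6.4,"jaw":0},{"dx":0,"dy":0,"dz":0,"roll":6.4,"jaw":0},{"dx":0,"dy":0,"dz":0,"roll":6.4,"jaw":0},{"dx":0,"dy":0,"dz":0,"roll":6.4,"jaw":0},{"dx":0,"dy":0,"dz":0,"roll":0,"jaw":0}]'
python3 - <<'E'
from plant import state, imaging
import cv2
from scipy.spatial.transform import Rotation as R
s=state();d=imaging.snapshot('wrist');cv2.imwrite('pics/w1.png',d['pixels'][:,:,::-1])
print(s['eef_pos'],R.from_rotvec(s['tcp_rot']).as_matrix().round(3).tolist(),d['mount'].round(4).tolist())
d=imaging.snapshot('side');cv2.imwrite('pics/s1.png',d['pixels'][:,:,::-1])
E
```

```text
time: 2.42
eef_pos: [0.53, -0.0187, 0.2455]
tcp_rot: [0.576, 3.088, 0.0]
contact_force: [-0.9, 0.4, -0.3]
grip_width: 0.0
grip_force: 0.0
time: 3.25
eef_pos: [0.5295, -0.0169, 0.2453]
tcp_rot: [1.999, 2.423, -0.0]
contact_force: [0.0, -0.2, -0.3]
grip_width: 0.0001
grip_force: 0.0
[ 0.52949373 -0.01691934  0.24532338] [[-0.19, 0.982, 0.0], [0.982, 0.19, -0.0], [-0.0, 0.0, -1.0]] [[0.0008, -0.9546, -0.2977, 0.075], [1.0, 0.0009, -0.0003, -0.0006], [0.0005, -0.2977, 0.9546, -0.1289], [0.0, 0.0, 0.0, 1.0]]
```

View pics/w1.png

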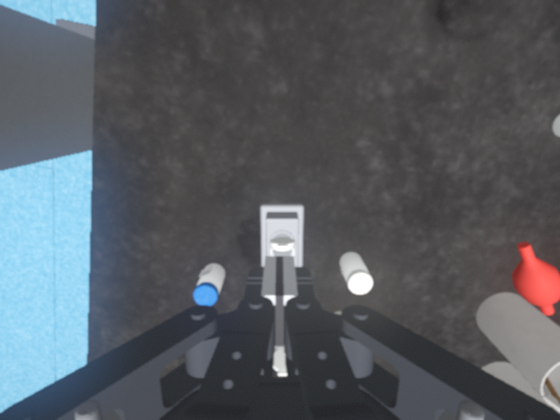

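The wrist view shows the near end of the rack with corners at (261,205) and (304,205), and lid 1 at (282,243), just beside the fingers. I'll check the corner positions and compare the lid points.

Run:
```python
from plant import state, imaging, spot_in
from h import *
from scipy.spatial.transform import Rotation as R
s=state();d=imaging.snapshot('wrist')
W=np.eye(4);W[:3,:3]=R.from_rotvec(s['tcp_rot']).as_matrix();W[:3,3]=s['eef_pos'];W=W@d['mount']
rx=np.array([np.cos(np.radians(-78.7)),np.sin(np.radians(-78.7))]);ry=np.array([-rx[1],rx[0]]);c=np.array([.557,-.1463])
f=lambda p:(np.array([rx,ry])@(np.array(p)[:2]-c)*1e3).round(1)
for uv,z in(((261,205),0),((304,205),0),((261,205),.02),((304,205),.02),((282,237),.066),((282,243),.096)):print(uv,z,f(ray(d,uv,z,W)))
print('tcp',f(s['eef_pos']))
for q,cam in(('lid_1','wrist'),('rack','wrist')):print(q,[(f(r['point']),r['point'][2],r['confidence']) for r in spot_in(q,cam)])
d=imaging.snapshot('side')
for q in('lid_1','lid_1_hinge','lid_1_tab','rack'):print(q,[(f(r['point']),round(r['point'][2],3),round(r['confidence'],2)) for r in spot_in(q,'side')])
```

```text
(261, 205) 0 [-97.1 -23.5]
(304, 205) 0 [-97.3  27.2]
(261, 205) 0.02 [-103.   -22.4]
(304, 205) 0.02 [-103.2   25.6]
(282, 237) 0.066 [-83.2   0.8]
(282, 243) 0.096 [-89.4   0.5]
tcp [-132.3   -1.6]
lid_1 [(array([-84. ,   2.6]), 0.0848, 0.72), (array([51.5,  0.9]), 0.0843, 0.55)]
rack [(array([-82. ,   2.6]), 0.0378, 0.6)]
lid_1 [(array([8.2, 1.2]), 0.083, 0.57)]
lid_1_hinge [(array([-87.6,  -2.2]), 0.082, 0.42)]
lid_1_tab [(array([65.1, 77.6]), 0.028, 0.45)]
rack [(array([-37.4,   9.6]), 0.041, 0.66)]
```

```bash
python3 -m handwheel '[{"dx":-4,"dy":2.5,"dz":20,"roll":0,"jaw":0},{"dx":-5,"dy":0,"dz":30,"roll":0,"jaw":0},{"dx":-5,"dy":0,"dz":30,"roll":0,"jaw":0},{"dx":-5,"dy":0,"dz":30,"roll":0,"jaw":0},{"dx":-5,"dy":0,"dz":20,"roll":0,"jaw":0},{"dx":0,"dy":0,"dz":13,"roll":0,"jaw":0},{"dx":0,"dy":0,"dz":0,"roll":0,"jaw":0},{"dx":0,"dy":0,"dz":0,"roll":0,"jaw":0}]'
python3 - <<'E'
from plant import state, imaging, spot_in
import numpy as np,cv2
s=state();rx=np.array([.196,-.981]);e=s['eef_pos'];print(e,(e[:2]-[.557,-.1463])@rx,(e[:2]-[.557,-.1463])@[.981,.196],s['contact_force'])
a=imaging.snapshot('wrist')['pixels'][:,:,::-1][180:380,180:380]
b=imaging.snapshot('top')['pixels'][:,:,::-1][165:260,270:365]
cv2.imwrite('pics/c2.png',np.hstack([cv2.resize(a,(400,400)),cv2.resize(b,(400,400))]))
E
```

```text
time: 4.42
eef_pos: [0.5364, -0.0402, 0.1022]
tcp_rot: [-1.992, -2.428, 0.001]
contact_force: [0.3, -0.2, 0.6]
grip_width: 0.0005
grip_force: 0.0
[ 0.5364387  -0.0401928   0.10219993] -0.10812117497830916 0.0006263796991332156 [ 0.28653954 -0.24245212  0.59549374]
```

View pics/c2.png

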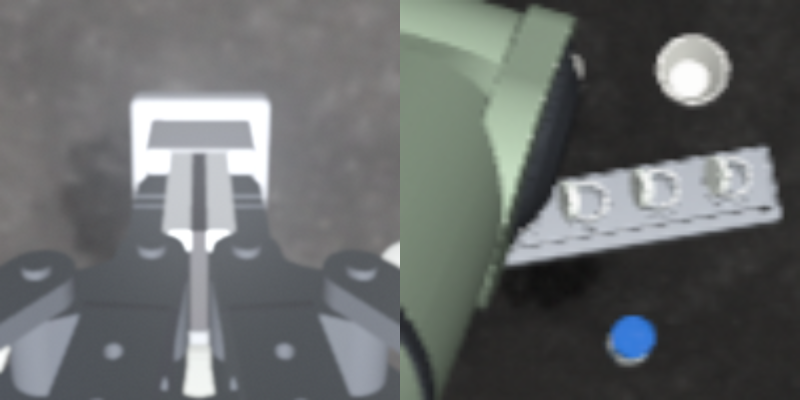

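The fingers are centred over the rack's near end, with lid 1's white edge just ahead of them at (195,240), and nothing has been touched. First arc:

```bash
python3 -m handwheel '[{"dx":-4,"dy":0,"dz":0,"roll":0,"jaw":0},{"dx":-4,"dy":0,"dz":0,"roll":0,"jaw":0},{"dx":-5,"dy":0,"dz":0,"roll":0,"jaw":0},{"dx":-6,"dy":0,"dz":0,"roll":0,"jaw":0}]'
python3 -m handwheel '[{"dx":-6,"dy":0,"dz":1,"roll":0,"jaw":0},{"dx":-5,"dy":0,"dz":2.5,"roll":0,"jaw":0},{"dx":-4,"dy":0,"dz":4,"roll":0,"jaw":0},{"dx":-3,"dy":0,"dz":4.5,"roll":0,"jaw":0}]'
python3 -m handwheel '[{"dx":-2,"dy":0,"dz":2.5,"roll":0,"jaw":0},{"dx":0,"dy":0,"dz":1.5,"roll":0,"jaw":0},{"dx":0,"dy":0,"dz":1,"roll":0,"jaw":0},{"dx":0,"dy":0,"dz":0,"roll":0,"jaw":0}]'
```

```text
time: 4.85
eef_pos: [0.5406, -0.0591, 0.1027]
tcp_rot: [1.992, 2.429, 0.001]
contact_force: [-0.0, 0.5, 0.3]
grip_width: -0.0002
grip_force: 0.2
time: 5.18
eef_pos: [0.544, -0.0771, 0.0899]
tcp_rot: [1.993, 2.428, -0.0]
contact_force: [-0.2, -0.4, 0.7]
grip_width: -0.0
grip_force: 0.2
time: 5.52
eef_pos: [0.5441, -0.0781, 0.085]
tcp_rot: [-1.992, -2.429, 0.0]
contact_force: [-0.2, 1.1, 0.2]
grip_width: -0.0001
grip_force: 0.0
```

```bash
python3 -m handwheel '[{"dx":0,"dy":0,"dz":0.6,"roll":0,"jaw":0},{"dx":0,"dy":0,"dz":0,"roll":0,"jaw":0}]'
python3 -m handwheel '[{"dx":0,"dy":0,"dz":0.4,"roll":0,"jaw":0},{"dx":0,"dy":0,"dz":0,"roll":0,"jaw":0}]'
```

```text
time: 5.68
eef_pos: [0.5443, -0.0781, 0.0847]
tcp_rot: [1.992, 2.429, 0.0]
contact_force: [0.6, 1.1, -0.3]
grip_width: 0.0001
grip_force: 0.0
time: 5.85
eef_pos: [0.5443, -0.0782, 0.0844]
tcp_rot: [1.992, 2.429, 0.0]
contact_force: [-0.1, 0.2, 0.6]
grip_width: -0.0
grip_force: 0.1
```

```bash
python3 -m handwheel '[{"dx":0,"dy":0,"dz":0.5,"roll":0,"jaw":0},{"dx":0,"dy":0,"dz":0,"roll":0,"jaw":0}]'
python3 -c "
from plant import state
print(state()['contact_force'],state()['eef_pos'])"
```

```text
time: 6.02
eef_pos: [0.5443, -0.0783, 0.0841]
tcp_rot: [1.993, 2.429, 0.0]
contact_force: [-1.2, -0.1, 5.7]
grip_width: 0.0001
grip_force: 2.8
[-1.21482229 -0.1013724   5.67253054] [ 0.54433304 -0.0783195   0.08407182]
```

```bash
python3 -m handwheel '[{"dx":0,"dy":0,"dz":0.4,"roll":0,"jaw":0},{"dx":0,"dy":0,"dz":0,"roll":0,"jaw":0}]'
```

```text
time: 6.18
eef_pos: [0.5444, -0.0783, 0.084]
tcp_rot: [1.993, 2.429, 0.001]
contact_force: [-3.2, 1.5, 11.9]
grip_width: 0.0003
grip_force: 6.3
```

```bash
python3 -m handwheel '[{"dx":0,"dy":0,"dz":-5,"roll":0,"jaw":0},{"dx":0,"dy":0,"dz":-7,"roll":0,"jaw":0},{"dx":0,"dy":0,"dz":-6.9,"roll":0,"jaw":0},{"dx":-4,"dy":0,"dz":0,"roll":0,"jaw":0},{"dx":-4,"dy":0,"dz":0,"roll":0,"jaw":0},{"dx":0,"dy":0,"dz":0,"roll":0,"jaw":0}]'
python3 - <<'E'
from plant import state, imaging
import numpy as np,cv2
a=imaging.snapshot('wrist')['pixels'][:,:,::-1][160:360,180:380]
b=imaging.snapshot('side')['pixels'][:,:,::-1][150:240,235:325]
cv2.imwrite('pics/c3.png',np.hstack([cv2.resize(a,(400,400)),cv2.resize(b,(400,400))]))
E
```

```text
time: 6.68
eef_pos: [0.5459, -0.0872, 0.1024]
tcp_rot: [1.993, 2.428, -0.0]
contact_force: [0.5, -0.7, -0.2]
grip_width: -0.0002
grip_force: 0.0
```

View pics/c3.png

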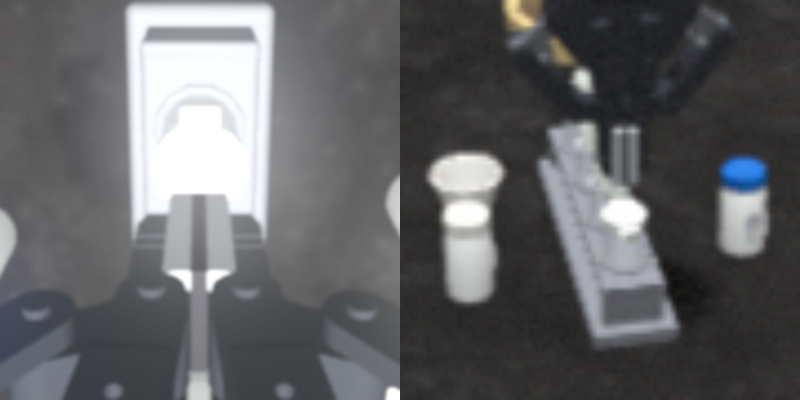

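Lid 1 lies flat (side crop (624,215), wrist crop (200,150)) and the fingers are centred ahead of lid 2.

```bash
python3 -m handwheel '[{"dx":-4,"dy":0,"dz":0,"roll":0,"jaw":0},{"dx":-5,"dy":0,"dz":0,"roll":0,"jaw":0},{"dx":-6,"dy":0,"dz":0,"roll":0,"jaw":0},{"dx":-6,"dy":0,"dz":1,"roll":0,"jaw":0},{"dx":-5,"dy":0,"dz":2.5,"roll":0,"jaw":0},{"dx":-4,"dy":0,"dz":4,"roll":0,"jaw":0},{"dx":-3,"dy":0,"dz":4.5,"roll":0,"jaw":0},{"dx":-2,"dy":0,"dz":2.5,"roll":0,"jaw":0},{"dx":0,"dy":0,"dz":2.5,"roll":0,"jaw":0},{"dx":0,"dy":0,"dz":0,"roll":0,"jaw":0}]'
python3 -m handwheel '[{"dx":0,"dy":0,"dz":1,"roll":0,"jaw":0},{"dx":0,"dy":0,"dz":0,"roll":0,"jaw":0},{"dx":0,"dy":0,"dz":0,"roll":0,"jaw":0}]'
```

```text
time: 7.62
eef_pos: [0.5523, -0.1204, 0.0846]
tcp_rot: [-1.992, -2.428, 0.001]
contact_force: [-0.4, 0.0, -0.5]
grip_width: 0.0003
grip_force: 0.0
time: 7.87
eef_pos: [0.5527, -0.1203, 0.0844]
tcp_rot: [1.992, 2.429, 0.0]
contact_force: [0.5, -0.0, -0.3]
grip_width: -0.0002
grip_force: 0.0
```

```bash
python3 -m handwheel '[{"dx":0,"dy":0,"dz":0.4,"roll":0,"jaw":0},{"dx":0,"dy":0,"dz":0,"roll":0,"jaw":0}]'
```

```text
time: 8.03
eef_pos: [0.5527, -0.1204, 0.0841]
tcp_rot: [1.992, 2.429, 0.0]
contact_force: [-0.8, 0.5, 3.1]
grip_width: -0.0003
grip_force: 1.4
```

```bash
python3 -m handwheel '[{"dx":0,"dy":0,"dz":-5,"roll":0,"jaw":0},{"dx":0,"dy":0,"dz":-7,"roll":0,"jaw":0},{"dx":0,"dy":0,"dz":-6.4,"roll":0,"jaw":0},{"dx":-4,"dy":0,"dz":0,"roll":0,"jaw":0},{"dx":-5,"dy":0,"dz":0,"roll":0,"jaw":0},{"dx":0,"dy":0,"dz":0,"roll":0,"jaw":0}]'
python3 -m handwheel '[{"dx":-4,"dy":0,"dz":0,"roll":0,"jaw":0},{"dx":-5,"dy":0,"dz":0,"roll":0,"jaw":0},{"dx":-6,"dy":0,"dz":0,"roll":0,"jaw":0},{"dx":-6,"dy":0,"dz":1,"roll":0,"jaw":0},{"dx":-5,"dy":0,"dz":2.5,"roll":0,"jaw":0},{"dx":-4,"dy":0,"dz":4,"roll":0,"jaw":0},{"dx":-3,"dy":0,"dz":4.5,"roll":0,"jaw":0},{"dx":-2,"dy":0,"dz":2.5,"roll":0,"jaw":0},{"dx":0,"dy":0,"dz":2.5,"roll":0,"jaw":0},{"dx":0,"dy":0,"dz":0,"roll":0,"jaw":0}]'
python3 -m handwheel '[{"dx":0,"dy":0,"dz":1.2,"roll":0,"jaw":0},{"dx":0,"dy":0,"dz":0,"roll":0,"jaw":0},{"dx":0,"dy":0,"dz":0,"roll":0,"jaw":0}]'
```

```text
time: 8.53
eef_pos: [0.5545, -0.1306, 0.1025]
tcp_rot: [1.993, 2.427, -0.0]
contact_force: [0.2, 0.7, -0.1]
grip_width: 0.0
grip_force: 0.0
time: 9.37
eef_pos: [0.5609, -0.1635, 0.0846]
tcp_rot: [-1.992, -2.428, 0.001]
contact_force: [0.6, 0.5, -0.2]
grip_width: 0.0
grip_force: 0.0
time: 9.62
eef_pos: [0.5613, -0.1634, 0.0842]
tcp_rot: [1.992, 2.429, 0.0]
contact_force: [-0.1, -0.6, 0.0]
grip_width: -0.0002
grip_force: 0.0
```

```bash
python3 -m handwheel '[{"dx":0,"dy":0,"dz":0.3,"roll":0,"jaw":0},{"dx":0,"dy":0,"dz":0,"roll":0,"jaw":0}]'
```

```text
time: 9.78
eef_pos: [0.5613, -0.1634, 0.0841]
tcp_rot: [1.992, 2.429, 0.0]
contact_force: [-1.5, 0.3, 4.7]
grip_width: -0.0002
grip_force: 2.5
```

```bash
python3 -m handwheel '[{"dx":0,"dy":0,"dz":-5,"roll":0,"jaw":0},{"dx":0,"dy":0,"dz":-7,"roll":0,"jaw":0},{"dx":0,"dy":0,"dz":-6.5,"roll":0,"jaw":0},{"dx":-5,"dy":0,"dz":0,"roll":0,"jaw":0},{"dx":-5,"dy":0,"dz":0,"roll":0,"jaw":0},{"dx":0,"dy":0,"dz":0,"roll":0,"jaw":0}]'
python3 -m handwheel '[{"dx":-4,"dy":0,"dz":0,"roll":0,"jaw":0},{"dx":-5,"dy":0,"dz":0,"roll":0,"jaw":0},{"dx":-6,"dy":0,"dz":0,"roll":0,"jaw":0},{"dx":-6,"dy":0,"dz":1,"roll":0,"jaw":0},{"dx":-5,"dy":0,"dz":2.5,"roll":0,"jaw":0},{"dx":-4,"dy":0,"dz":4,"roll":0,"jaw":0},{"dx":-3,"dy":0,"dz":4.5,"roll":0,"jaw":0},{"dx":-2,"dy":0,"dz":2.5,"roll":0,"jaw":0},{"dx":0,"dy":0,"dz":2.5,"roll":0,"jaw":0},{"dx":0,"dy":0,"dz":0,"roll":0,"jaw":0}]'
python3 -m handwheel '[{"dx":0,"dy":0,"dz":1.2,"roll":0,"jaw":0},{"dx":0,"dy":0,"dz":0,"roll":0,"jaw":0},{"dx":0,"dy":0,"dz":0,"roll":0,"jaw":0}]'
```

```text
time: 10.28
eef_pos: [0.5633, -0.1749, 0.1025]
tcp_rot: [1.993, 2.427, -0.0]
contact_force: [0.2, 0.0, 0.8]
grip_width: -0.0001
grip_force: 0.0
time: 11.12
eef_pos: [0.5697, -0.2077, 0.0846]
tcp_rot: [-1.992, -2.428, 0.001]
contact_force: [0.6, 0.7, 0.2]
grip_width: -0.0002
grip_force: 0.0
time: 11.37
eef_pos: [0.5701, -0.2076, 0.0842]
tcp_rot: [1.992, 2.429, 0.0]
contact_force: [-0.3, -0.3, 0.2]
grip_width: -0.0003
grip_force: 0.0
```

```bash
python3 -m handwheel '[{"dx":0,"dy":0,"dz":0.3,"roll":0,"jaw":0},{"dx":0,"dy":0,"dz":0,"roll":0,"jaw":0}]'
```

```text
time: 11.53
eef_pos: [0.5701, -0.2076, 0.0841]
tcp_rot: [1.992, 2.429, 0.0]
contact_force: [-1.0, 1.5, 3.6]
grip_width: 0.0002
grip_force: 2.3
```

Now I lift clear, back off towards the robot for an open view, and check.

```bash
python3 -m handwheel '[{"dx":0,"dy":0,"dz":-6,"roll":0,"jaw":0},{"dx":0,"dy":0,"dz":-20,"roll":0,"jaw":0},{"dx":0,"dy":0,"dz":-30,"roll":0,"jaw":0},{"dx":0,"dy":0,"dz":-30,"roll":0,"jaw":0},{"dx":0,"dy":0,"dz":-30,"roll":0,"jaw":0},{"dx":30,"dy":0,"dz":-20,"roll":0,"jaw":0},{"dx":35,"dy":0,"dz":0,"roll":0,"jaw":0},{"dx":35,"dy":0,"dz":0,"roll":0,"jaw":0},{"dx":35,"dy":0,"dz":0,"roll":0,"jaw":0},{"dx":35,"dy":0,"dz":0,"roll":0,"jaw":0}]'
python3 -m handwheel '[{"dx":35,"dy":0,"dz":0,"roll":0,"jaw":0},{"dx":35,"dy":0,"dz":0,"roll":0,"jaw":0},{"dx":35,"dy":0,"dz":0,"roll":0,"jaw":0},{"dx":35,"dy":0,"dz":0,"roll":0,"jaw":0},{"dx":35,"dy":0,"dz":0,"roll":0,"jaw":0},{"dx":35,"dy":0,"dz":0,"roll":0,"jaw":0},{"dx":30,"dy":0,"dz":0,"roll":0,"jaw":0},{"dx":0,"dy":0,"dz":0,"roll":0,"jaw":0},{"dx":0,"dy":0,"dz":0,"roll":0,"jaw":0}]'
python3 - <<'E'
from plant import imaging
import numpy as np,cv2
n=imaging.snapshot('top')['pixels'][:,:,::-1][165:260,270:365]
o=cv2.imread('pics/top0.png')[165:260,270:365]
s=imaging.snapshot('side')['pixels'][:,:,::-1][150:240,235:325]
f=lambda i:cv2.resize(i,(266,266),interpolation=cv2.INTER_CUBIC)
cv2.imwrite('pics/c4.png',np.hstack([f(o),f(n),f(s)]))
E
```

```text
time: 12.37
eef_pos: [0.5362, -0.0396, 0.2204]
tcp_rot: [1.993, 2.428, 0.001]
contact_force: [1.9, 0.6, 0.6]
grip_width: 0.0
grip_force: 0.0
time: 13.12
eef_pos: [0.4894, 0.1958, 0.22]
tcp_rot: [-1.989, -2.432, -0.0]
contact_force: [0.6, -0.4, 1.6]
grip_width: 0.0
grip_force: 0.0
```

View pics/c4.png

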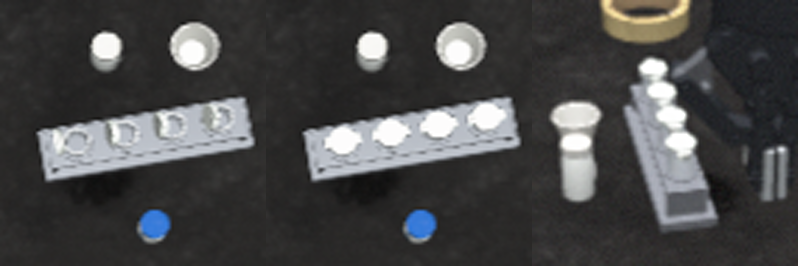

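All four lids lie flat (middle crop, (343,140) to (487,118)). The rack and its neighbours stand exactly where they did before.

```bash
python3 -c "
from plant import order
print(order.finish_job())"
```

```text
the job is handed in; nothing more can be done
None
```

The job is handed in: lids 1 to 4 were shut in order and lie flat, the rack and the things beside it look unmoved in the before/after pictures, and it took about 13 s; the hardest press I measured was about 12 N, on lid 1.

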